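# Show the amber sunglasses to the inspection camera

### The job

Draw the folded amber sunglasses up out of the bamboo rack and hold them in the air in front of the inspection camera, their centre on the lens axis 180 mm from the lens, right way up and squarely facing it (lens fronts towards the camera, leaning back as it looks down). Finish while still holding them there, still and clear of everything else; do not bump the camera, and leave the dark pair, the bottle, the stapler and the bowl where they are.

Things in the scene. Friction and masses are not known exactly. Their poses are not given: they have to be found in the camera images.
- amber_centre (a point): Centre (half-way up and through) of the folded sunglasses to show: round amber lenses, rust-orange frame, 138 mm wide (y), 47 high (z), 26 deep (x), 28 to 56 g. They stand right way up in either slot of the rack, fronts away from the robot (within 0.45 rad of +x), bottom 45 above the table. Axes: x out of the front of the lenses, y to the wearer's left, z up.
- amber_brow (a point): A good pinch point on the amber pair, mid-width, 18.5 mm above amber_centre: a brow bar (9 high) in front and the folded temples (8 high) behind run level across the whole width here, together 26 thick front to back (x). Top edge 5 above this point. Same axes.
- amber_left_lens (a point): Centre of the front of the amber pair's left lens: 33 mm towards +y and 10.5 towards +x of amber_centre, same height. Same axes.
- dark_centre (a point): Centre of the other pair, to be left alone: same shape, size and axes as the amber pair, but black lenses and black frame, in the other slot.
- rack: Fixed bamboo rack 190 (x) by 160 (y) mm, board top 45 high; origin under its centre. Two slots at x = -45 and +45, each between four upright dowels (8 thick, 45 tall on the board) 19.5 before and behind the slot's middle at y = -45 and +45. Mid-width is open for fingers. Glasses have 2.5 play and come straight up, clear after 50.
- stand: Fixed camera stand: round steel foot 110 mm across with a dark pole, origin under the foot's centre. On top sits the small black inspection camera; its height differs each time.
- lens (a point): Centre of the front glass of the camera's lens (barrel 60 mm across). x points back into the camera (it looks along -x, 0.3 rad below level), y is level, z up. The camera's body, 50 deep (x), 100 wide, 66 high with a 16 high hump on top, is centred 75 behind this point, over the stand's pole.
- view (a point): Where to show the glasses: the point on the lens axis 180 mm in front of lens, 190 to 260 above the table, with the axes of lens. Glasses squarely facing the camera, right way up, have their x, y and z axes along those of this frame, so their fronts look up by 0.3 rad.
- bottle_centre (a point): Bystander: steel bottle with black cap, 70 mm across, 223 high; this point is on its axis, 110 above its foot.
- stapler_centre (a point): Bystander: red stapler, 145 mm long (x), 36 wide, about 58 high; this point is 27 above the middle of its underside.
- bowl: Bystander: empty white ceramic bowl, 130 mm across the rim, 50 high; origin under its centre.

How it is judged:
By the outcome, as a careful person would: the job done as asked, in the order asked, and still so for the second after the job is handed in, while the arm keeps its last pose, push and grip.
It also fails if it takes over 35 s, if anything falls off the work surface, if the arm or the gripper's body presses on something with over 40 N, if the wrist force passes 120 N, or if a joint passes its speed limit or range.

### The arm

A 7-joint arm with a two-finger parallel gripper is mounted at the origin on the work surface. World frame = base frame: x ahead of the robot, y to its left, z up, the work surface at z = 0. Lengths are in m, angles in rad, forces in N, time in s.
With the tool pointing down it reaches from about 0.4 to 0.85 m from the base axis. Payload 10.4 kg.
Tool frame: the origin (TCP) lies midway between the tips of the shut fingers; the grasp point (between the pads) lies 19 mm behind it; z points along the fingers, y is the line along which they close (so a half turn about z gives the same grasp; the last joint's range is limited). The gripper opens to 85 mm and grips with 20 to 120 N. Pads are 22 mm wide; open, the fingers measure 114 mm over their backs; the gripper's body (76 mm by 85 mm) begins 54 mm behind the grasp point. The pads swing forward as they close: fully open they stand 13 mm farther back than shut.
Start: joints at [-1.204, 0.332, -0.065, 1.46, 0.022, 1.35, -0.088], TCP at [0.237, 0.578, 0.231] pointing down, gripper open.
Joint ranges: [-2.6, 2.6], [-0.5, 2.12], [-1.47, 1.34], [0.16, 2.42], [-1.27, 4.41], [0.06, 2.06], [-2.6, 2.6]. Speed limits (rad/s): [2.22, 2.22, 2.79, 2.79, 3.14, 3.14, 3.14].

### API

Orientations are given as a unit quaternion [x, y, z, w].
In Python, from workcell import get_obs, camera, camera_params, hand_in gives the robot as it stands.
- The arm moves only by the tool carry_out, never from a script. Its argument "commands" is a list that holds one entry, the list of rows, each a list of 6 numbers: the shift along the tool's x, y, z in units of 40 mm (1.0 is 40 mm), then the turn, a rotation vector about the tool's x, y, z in units of 6 degrees (1.0 is 6 degrees). In form: [[[x, y, z, ax, ay, az], ...]]. A call has 1 to 20 rows; each row shifts and turns the commanded pose from where the row before left it, along the tool's axes as they then stand; what a row does not reach is not made up. A row lasts 1/12 s, in which the tool goes at most 41.7 mm and 7.16 degrees, less where a joint would pass 70% of its speed; a pose out of reach is approached as far as the arm can. A call is refused whole if a number of a shift passes 1 or a number of a turn 1, either way. A call with a gripper value outside its range is refused whole. "hand" is the closure, from -1 (fully open) to 1 (shut), set as the call begins (left out, the last holds). The fingers move at their own pace and stop on an object; "force" is the grip in N (left out, the last holds). Time passes only in rows, so rows that do not move let the fingers close. It gives the time, the measured TCP pose, the force, the opening and the grip force at its end, in the units of the state.
- get_obs(): the state, without advancing time (a new reading comes with each control period).
- camera(name): name is "scene" or "side" or "wrist"; returns the picture (384x512x3 uint8, red, green, blue); there is no depth.
- camera_params(name): a dict with "mtx" (3x3 intrinsics, pixels), "k1" (the pictures are not rectified: a ray, as slopes to the right and down, at radius r is drawn at 1 + k1 r^2 times it, then the intrinsics apply), "R" (3x3) and "t" (3): a world point X has camera coordinates R X + t. Camera axes: x right, y down, z forward; pixel columns grow to the right and rows downward; lengths in m; the calibration is good to about 2 mm. A picture is of the moment at which its call begins: read the wrist's pose just before it. camera_params takes no time and is no camera call; for the wrist camera it gives the pose at the moment of the call.
- hand_in(): hands the job in; it is judged then, once.
The state is a dict: "clock": time; "joint_pos": joint angles; "joint_velocities": joint speeds; "tau": joint torques, N m; "position": TCP position; "ee_rot": TCP orientation; "ft_force": force on the tool from outside, world axes, zero at the start; "torque": the same for the moment, N m; "grip_width": opening from 0.0 (shut) to 1.0 (fully open); "grasp_force": force on a finger pad.
Only numpy, scipy, OpenCV 4.12 (cv2) and the standard library are available. Lean on these libraries where they do the work, as an engineer would, in place of code of your own. Each camera call takes 0.05 s, during which the arm holds its last target. There are 200 camera calls.

## Working session

There is one attempt and no reset: what is moved stays moved. The work goes in short steps, Python scripts to look and compute and a tool call to move; the robot and the scene stay as the last step left them, time stands still between calls to the robot, and variables do not carry over. Pictures are saved under pics/ and viewed, at most 10 in all, crops included, and the job is handed in when it is done.

Besides the shell and the picture viewer there is one more tool, called as name(argument=value, ...), one argument or row to a line, values as JSON. carry_out: Moves the arm, as the interface text tells. Its arguments: {"type":"object","properties":{"commands":{"type":"array"},"hand":{"type":"number"},"force":{"type":"number"}},"required":["commands"]}

```bash
mkdir -p pics; ls
python3 - <<'E'
from workcell import *
import cv2,numpy as np
print(get_obs())
ims=[]
for n in ["scene","side"]:
    im=camera(n); cv2.imwrite(f"pics/{n}0.png",im[:,:,::-1]); p=camera_params(n); print(n,p)
E
```

```text
pics
{'clock': 0.0, 'joint_pos': array([-1.20361891,  0.33284378, -0.06471023,  1.46097099,  0.02164857,
        1.34988159, -0.08845643]), 'joint_velocities': array([-1.21007667e-03,  3.05348673e-04, -7.53352326e-04,  5.28214452e-04,
       -4.34495872e-05, -2.54769327e-04, -1.21170147e-03]), 'tau': array([ 1.54422094e-03, -6.25440931e+01,  5.05112554e-02, -3.91607165e+01,
        1.63423747e-02,  9.73346236e-03, -3.09873087e-05]), 'position': array([0.23735892, 0.57776256, 0.23051934]), 'ee_rot': array([ 1.93615348e-01,  9.81077266e-01, -6.98669812e-04, -8.16748814e-05]), 'ft_force': array([-0.46886032, -0.10349367,  0.75097982]), 'torque': array([ 0.00375521, -0.02810559, -0.04001737]), 'grasp_force': 0.0, 'grip_width': 1.000361917621454}
scene {'mtx': array([[464.03984848,   0.        , 253.64089967],
       [  0.        , 464.03984848, 188.8147    ],
       [  0.        ,   0.        ,   1.        ]]), 'k1': -0.04230351381672868, 'R': array([[ 0.85400686,  0.52025396,  0.00284422],
       [ 0.34942998, -0.56952857, -0.74399993],
       [-0.38544905,  0.6363749 , -0.66817364]]), 't': array([-0.50224907, -0.0680285 ,  1.8415627 ])}
side {'mtx': array([[483.11209831,   0.        , 267.30427374],
       [  0.        , 483.11209831, 197.01026241],
       [  0.        ,   0.        ,   1.        ]]), 'k1': -0.08828634390222201, 'R': array([[-0.99851217, -0.05182545,  0.01695804],
       [-0.04395055,  0.58081122, -0.81285096],
       [ 0.03227694, -0.81238689, -0.58222482]]), 't': array([0.5715637 , 0.14286549, 1.95969121])}
```

View pics/scene0.png

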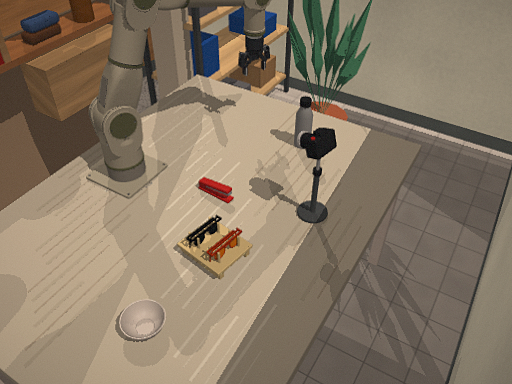

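View pics/side0.png

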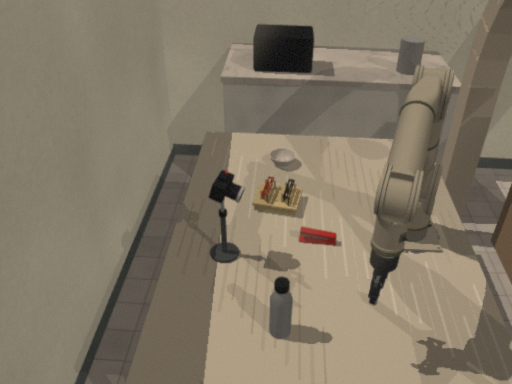

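The scene view shows the amber pair in the far (+x) slot at about (225,243) and the dark pair at (203,231). The stand foot is at (312,212) in scene and (225,253) in side. I'll enlarge both.

```bash
cat > h.py <<'E'
import numpy as np, cv2
from workcell import *
def ray(p,uv):
    d=np.array([-0.0])
    k=np.array([p['k1'],0,0,0,0.])
    s=cv2.undistortPoints(np.array([[uv]],float),p['mtx'],k)[0,0]
    v=p['R'].T@np.array([s[0],s[1],1]); return -p['R'].T@p['t'], v/np.linalg.norm(v)
def plane(p,uv,z):
    o,d=ray(p,uv); return o+d*(z-o[2])/d[2]
def tri(*obs):
    A=0;b=0;L=[]
    for p,uv in obs:
        o,d=ray(p,uv);M=np.eye(3)-np.outer(d,d);A=A+M;b=b+M@o;L.append((o,M))
    X=np.linalg.solve(A,b); return X,[round(1000*np.linalg.norm(M@(X-o)),1) for o,M in L]
def proj(p,X):
    return cv2.projectPoints(np.array([X],float),cv2.Rodrigues(p['R'])[0],p['t'],p['mtx'],np.array([p['k1'],0,0,0,0.]))[0][0,0]
E
python3 - <<'E'
from h import *
a=cv2.imread('pics/scene0.png');b=cv2.imread('pics/side0.png')
r=lambda im,x,y,w,h,s:cv2.resize(im[y:y+h,x:x+w],None,fx=s,fy=s,interpolation=cv2.INTER_CUBIC)
top=np.hstack([r(a,170,205,100,75,4),r(a,280,120,100,75,4)])
bot=np.hstack([r(b,240,165,100,75,4),r(b,190,165,100,75,4)])
cv2.imwrite('pics/c1.png',np.vstack([top,bot]))
P={n:camera_params(n) for n in('scene','side')}
print('foot',plane(P['scene'],(312,212),.005),plane(P['side'],(225,253),.005))
E
```

```text
foot [0.72790394 0.17413505 0.005     ] [0.72402977 0.18209216 0.005     ]
```

View pics/c1.png

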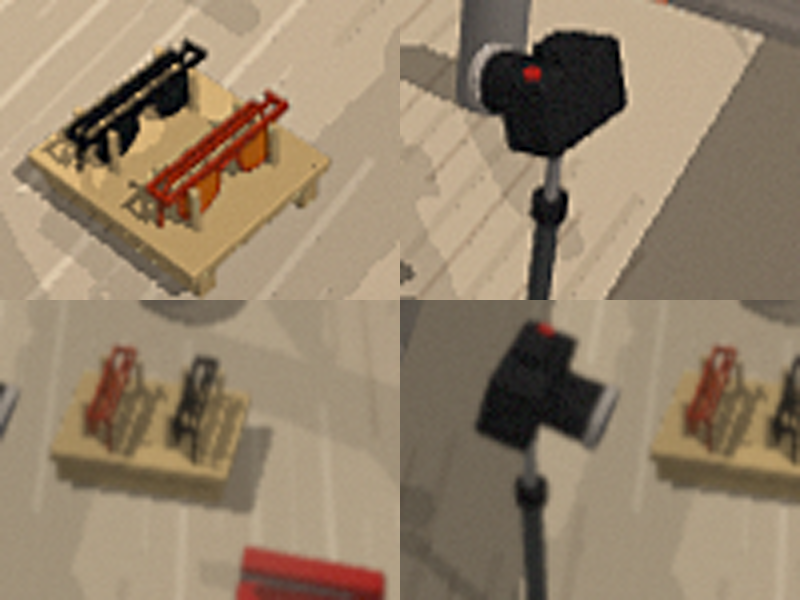

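Top left, amber: the bar runs from about (210,252) to (239,230) in full scene pixels. Top right, scene lens ring: about (302.5,139). Bottom right, side lens ring: about (240,194). The red lamp is also visible in both views.

Run:
```python
from h import *
P={n:camera_params(n) for n in('scene','side')};s,d=P['scene'],P['side']
ca=lambda x,y:(170+x/4,205+y/4); cb=lambda x,y:(280+(x-400)/4,120+y/4)
cc=lambda x,y:(240+x/4,165+(y-300)/4); cd=lambda x,y:(190+(x-400)/4,165+(y-300)/4)
print('lens',tri((s,cb(489,76)),(d,cd(601,416))))
print('lamp',tri((s,cb(533,73)),(d,cd(546,329))))
print('poletop',tri((s,cb(550,205)),(d,cd(530,490))))
for n,uv in dict(L=(28,158),R=(328,160),B=(195,275)).items(): print('rack',n,plane(s,ca(*uv),.045))
for n,uv in dict(FL=(53,455),FR=(220,475),BR=(245,400),BL=(85,373)).items(): print('rackside',n,plane(d,cc(*uv),.045))
for n,uv in dict(l=(152,190),l2=(172,197),r=(268,97),r2=(286,104)).items(): print('amb',n,plane(s,ca(*uv),.09))
# masks
A=cv2.imread('pics/scene0.png');H=cv2.cvtColor(A,cv2.COLOR_BGR2HSV)
m=((H[...,0]<9)&(H[...,1]>170)&(H[...,2]>70)).astype('u1');m[:205]=0;m[285:]=0;m[:,:200]=0;m[:,255:]=0
y,x=np.nonzero(m);print('mask',len(x),x.min(),x.max(),y.min(),y.max(),x.mean(),y.mean())
p=camera_params('wrist');o=get_obs();print(p['mtx'],-p['R'].T@p['t'],p['R'])
```

```text
lens (array([0.6587497 , 0.19096705, 0.28987755]), [np.float64(1.7), np.float64(1.7)])
lamp (array([0.71328452, 0.14297974, 0.34407243]), [np.float64(1.4), np.float64(1.4)])
poletop (array([0.72788956, 0.17657852, 0.19418296]), [np.float64(0.8), np.float64(0.8)])
rack L [ 0.4359411  -0.22714814  0.045     ]
rack R [ 0.64386054 -0.10195443  0.045     ]
rack B [ 0.61794224 -0.25361411  0.045     ]
rackside FL [ 0.63662934 -0.08620232  0.045     ]
rackside FR [ 0.46161544 -0.064334    0.045     ]
rackside BR [ 0.43499728 -0.20287879  0.045     ]
rackside BL [ 0.61272869 -0.24207174  0.045     ]
amb l [ 0.56562817 -0.23161481  0.09      ]
amb l2 [ 0.58263106 -0.22929729  0.09      ]
amb r [ 0.58850138 -0.10377984  0.09      ]
amb r2 [ 0.60491008 -0.10267574  0.09      ]
mask 253 207 241 228 260 222.6798418972332 243.03557312252966
[[328.37209964   0.         255.35555057]
 [  0.         328.37209964 185.39495019]
 [  0.           0.           1.        ]] [0.17421159 0.60223515 0.37359265] [[ 3.80179004e-01  9.24912925e-01 -7.01324929e-05]
 [ 8.91678758e-01 -3.66498186e-01  2.65684160e-01]
 [ 2.45709010e-01 -1.01070075e-01 -9.64060124e-01]]
```

Run:
```python
from h import *
P={n:camera_params(n) for n in('scene','side')}
print('bottle cap',tri((P['scene'],(305,101)),(P['side'],(282,283))), plane(P['side'],(281,332),.0))
```

```text
bottle cap (array([0.50532206, 0.52673692, 0.21185246]), [np.float64(0.2), np.float64(0.2)]) [0.50050456 0.53759954 0.        ]
```

carry_out(
  commands=[
    [[0, 0, -0.5, 0, 0, 1], [0, 0, -0.5, 0, 0, 1], [0, 0, -0.5, 0, 0, 1], [0, 0, 0, 0, 0, 1], [0, 0, 0, 0, 0, 1], [0, 0, 0, 0, 0, 1], [0, 0, 0, 0, 0, 1], [0, 0, 0, 0, 0, 1], [0, 0, 0, 0, 0, 1], [0, 0, 0, 0, 0, 1], [0, 0, 0, 0, 0, 1], [0, 0, 0, 0, 0, 1], [0, 0, 0, 0, 0, 0.9], [0, 0, 0, 0, 0, 0]],
  ],
  hand=-1,
  force=40,
)

```text
clock: 1.27
position: [0.2374, 0.578, 0.2909]
ee_rot: [0.766, 0.643, -0.0, 0.0]
ft_force: [-0.4, -0.3, 0.2]
grip_width: 0.998
grasp_force: 0.0
```

carry_out(
  commands=[
    [[-0.7, 0.49, 0, 0, 0, 0], [-0.7, 0.49, 0, 0, 0, 0], [-0.7, 0.49, 0, 0, 0, 0], [-0.7, 0.49, 0, 0, 0, 0], [-0.7, 0.49, 0, 0, 0, 0], [-0.7, 0.49, 0, 0, 0, 0], [-0.7, 0.49, 0, 0, 0, 0], [-0.7, 0.49, 0, 0, 0, 0], [-0.7, 0.49, 0, 0, 0, 0], [-0.7, 0.49, 0, 0, 0, 0], [-0.7, 0.49, 0, 0, 0, 0], [-0.7, 0.49, 0, 0, 0, 0]],
  ],
)

```text
clock: 2.27
position: [0.4128, 0.2054, 0.2913]
ee_rot: [0.763, 0.646, 0.0, -0.0]
ft_force: [0.4, 0.3, -0.2]
grip_width: 1.001
grasp_force: 0.0
```

carry_out(
  commands=[
    [[-0.7, 0.49, 0, 0, 0, 0], [-0.7, 0.49, 0, 0, 0, 0], [-0.7, 0.49, 0, 0, 0, 0], [-0.7, 0.49, 0, 0, 0, 0], [-0.7, 0.49, 0, 0, 0, 0], [-0.7, 0.49, 0.2, 0, 0, 0], [-0.7, 0.49, 0.2, 0, 0, 0], [-0.7, 0.49, 0.2, 0, 0, 0], [-0.7, 0.49, 0.2, 0, 0, 0], [-0.7, 0.49, 0.2, 0, 0, 0], [-0.7, 0.49, 0.2, 0, 0, 0], [-0.7, 0.49, 0.2, 0, 0, 0], [0, 0, 0, 0, 0, 0], [0, 0, 0, 0, 0, 0]],
  ],
)

```text
clock: 3.43
position: [0.5869, -0.1661, 0.234]
ee_rot: [0.765, 0.644, -0.001, -0.0]
ft_force: [-0.5, 1.3, -1.0]
grip_width: 1.001
grasp_force: 0.0
```

Run:
```python
from h import *
import pickle
o=get_obs();p=camera_params('wrist');im=camera('wrist');print(o['position'],o['ee_rot'])
cv2.imwrite('pics/w1.png',im[:,:,::-1]);pickle.dump(p,open('w1.pkl','wb'))
```

```text
[ 0.58690029 -0.16607366  0.23402112] [ 7.64815716e-01  6.44247456e-01 -1.43771426e-03 -2.62592232e-04]
```

View pics/w1.png

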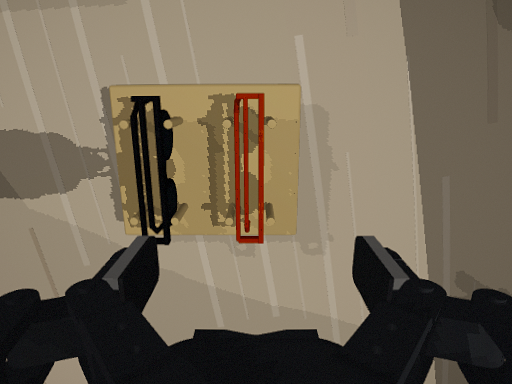

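The wrist view shows the amber pair's top outline, with corners at about (236,94), (263,94), (238,242) and (263,242). It lies between the open fingers' directions, and the dark pair is to the left.

Run:
```python
from h import *
import pickle
p=pickle.load(open('w1.pkl','rb'));A=cv2.imread('pics/w1.png');H=cv2.cvtColor(A,cv2.COLOR_BGR2HSV)
m=(((H[...,0]<9)|(H[...,0]>174))&(H[...,1]>150)&(H[...,2]>60)).astype('u1')
n,l,st,c=cv2.connectedComponentsWithStats(m);i=1+np.argmax(st[1:,4]);print(st[i])
y,x=np.nonzero(l==i)
C=np.array([plane(p,uv,.092)[:2] for uv in cv2.boxPoints(cv2.minAreaRect(np.column_stack([x,y]).astype('f4')))])
print(C,C.mean(0),[np.linalg.norm(C[k]-C[(k+1)%4]) for k in range(4)])
e=C[(1)]-C[0];e2=C[2]-C[1];e=e if np.linalg.norm(e)>np.linalg.norm(e2) else e2
e*=np.sign(e[1]);yaw=np.arctan2(-e[0],e[1]);print('yaw',yaw)
o=get_obs();from scipy.spatial.transform import Rotation as R
M=R.from_quat(o['ee_rot']).as_matrix();d=np.append(C.mean(0),.092)-o['position'];print('tool delta/40mm',M.T@d/.04,'tooly yaw',np.arctan2(M[1,1],M[0,1]))
```

```text
[ 234   94   30  149 1888]
[[ 0.57955645 -0.09689618]
 [ 0.6035374  -0.10105014]
 [ 0.58136588 -0.23434966]
 [ 0.5543046  -0.22971196]] [ 0.57969108 -0.16550198] [np.float64(0.024338058661653995), np.float64(0.1351308192273054), np.float64(0.027455800088217183), np.float64(0.13519499385069095)]
yaw -0.1648197004898974
tool delta/40mm [-0.0612651  -0.17469265  3.5655693 ] tooly yaw -0.16882307496366786
```

carry_out(
  commands=[
    [[-0.06, -0.16, 0.2, 0, 0, 0], [0, 0, 0.5, 0, 0, 0], [0, 0, 0.5, 0, 0, 0], [0, 0, 0.5, 0, 0, 0], [0, 0, 0.5, 0, 0, 0], [0, 0, 0.5, 0, 0, 0], [0, 0, 0.5, 0, 0, 0], [0, 0, 0.5, 0, 0, 0], [0, 0, 0.5, 0, 0, 0], [0, 0, 0, 0, 0, 0], [0, 0, 0, 0, 0, 0]],
  ],
)

```text
clock: 4.4
position: [0.5806, -0.1634, 0.0674]
ee_rot: [0.764, 0.646, -0.0, -0.001]
ft_force: [-0.0, -0.4, 1.5]
grip_width: 1.002
grasp_force: 0.0
```

carry_out(
  commands=[
    [[0, 0, 0, 0, 0, 0], [0, 0, 0, 0, 0, 0], [0, 0, 0, 0, 0, 0], [0, 0, 0, 0, 0, 0], [0, 0, 0, 0, 0, 0], [0, 0, 0, 0, 0, 0], [0, 0, 0, 0, 0, 0], [0, 0, 0, 0, 0, 0], [0, 0, 0, 0, 0, 0], [0, 0, 0, 0, 0, 0], [0, 0, 0, 0, 0, 0], [0, 0, 0, 0, 0, 0]],
  ],
  hand=1,
  force=40,
)

```text
clock: 5.4
position: [0.5811, -0.165, 0.068]
ee_rot: [0.765, 0.645, 0.0, 0.0]
ft_force: [-1.8, 1.7, 7.2]
grip_width: 0.296
grasp_force: 39.2
```

carry_out(
  commands=[
    [[0, 0, -0.2, 0, 0, 0], [0, 0, -0.25, 0, 0, 0], [0, 0, -0.25, 0, 0, 0], [0, 0, -0.25, 0, 0, 0], [0, 0, -0.25, 0, 0, 0], [0, 0, -0.3, 0, 0, 0], [0, 0, -0.3, 0, 0, 0], [0, 0, -0.3, 0, 0, 0], [0, 0, -0.4, 0, 0, 0], [0, 0, -0.5, 0, 0, 0], [0, 0, -0.5, 0, 0, 0], [0, 0, -0.5, 0, 0, 0], [0, 0, 0, 0, 0, 0], [0, 0, 0, 0, 0, 0], [0, 0, 0, 0, 0, 0]],
  ],
)

```text
clock: 6.65
position: [0.5805, -0.1648, 0.227]
ee_rot: [0.765, 0.645, -0.0, -0.0]
ft_force: [0.4, 0.2, -1.5]
grip_width: 0.295
grasp_force: 39.5
```

Run:
```python
from h import *
import pickle
o=get_obs();p=camera_params('wrist');im=camera('wrist');s=camera('scene')
print(o['position'],o['ee_rot'],o['joint_pos'].round(2))
cv2.imwrite('pics/w2.png',np.hstack([im[:,:,::-1],cv2.resize(s[150:290,170:270,::-1],None,fx=2.74,fy=2.743)])[:,:786]);pickle.dump(p,open('w2.pkl','wb'))
```

```text
[ 0.58054594 -0.16482143  0.22700748] [ 7.64522132e-01  6.44597415e-01 -5.54622983e-05 -2.79444981e-04] [-0.43  0.35  0.8   1.56 -0.26  1.34  0.24]
```

View pics/w2.png

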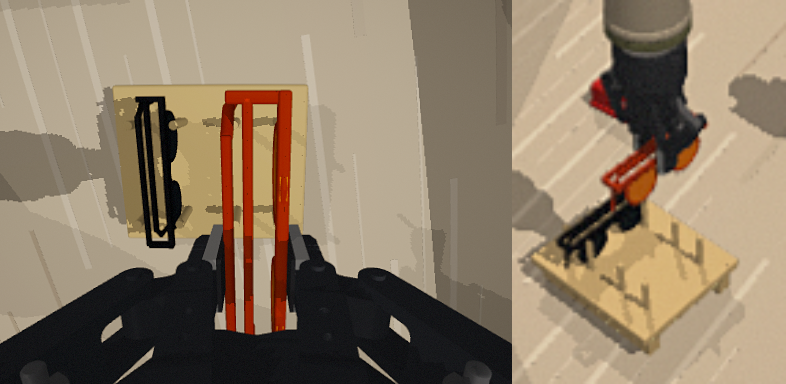

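Held level, about mid-width and clear of the rack; the dark pair hasn't moved. Next I'll go up and over, so the wrist camera can look down on the inspection camera.

carry_out(
  commands=[
    [[0.76, -0.21, -0.48, 0, 0, 0], [0.76, -0.21, -0.48, 0, 0, 0], [0.76, -0.21, -0.48, 0, 0, 0], [0.76, -0.21, -0.48, 0, 0, 0], [0.76, -0.21, -0.48, 0, 0, 0], [0.76, -0.21, -0.48, 0, 0, 0], [0.76, -0.21, -0.48, 0, 0, 0], [0.76, -0.21, -0.48, 0, 0, 0], [0.76, -0.21, -0.48, 0, 0, 0], [0.76, -0.21, -0.48, 0, 0, 0], [0, 0, 0, 0, 0, 0], [0, 0, 0, 0, 0, 0], [0, 0, 0, 0, 0, 0]],
  ],
)

```text
clock: 7.83
position: [0.5494, 0.1483, 0.4184]
ee_rot: [0.765, 0.644, -0.001, 0.0]
ft_force: [0.2, -1.1, -0.4]
grip_width: 0.297
grasp_force: 39.5
```

Run:
```python
from h import *
import pickle
from scipy.spatial.transform import Rotation as R
p=pickle.load(open('w2.pkl','rb'));
M=R.from_quat([ 7.64522132e-01 , 6.44597415e-01, -5.54622983e-05 ,-2.79444981e-04]).as_matrix();t=np.array([ 0.58054594, -0.16482143 , 0.22700748])
for uv in [(226,91),(292,91)]: print('glasses end in tool mm',1000*M.T@(plane(p,uv,.227+.0235)-t))
o=get_obs();p=camera_params('wrist');im=camera('wrist');print(o['position'],o['ee_rot'])
cv2.imwrite('pics/w3.png',im[:,:,::-1]);pickle.dump(p,open('w3.pkl','wb'))
```

```text
glasses end in tool mm [ 67.33949338 -11.17704646 -23.46839988]
glasses end in tool mm [ 67.34301476  12.02233397 -23.47997043]
[0.54936091 0.1482505  0.41839188] [ 7.64664741e-01  6.44427829e-01 -7.77165954e-04  6.05966630e-05]
```

View pics/w3.png

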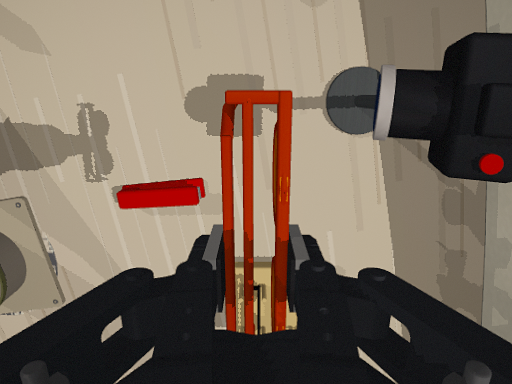

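The white lens ring is at about (386,66)–(378,137), with the barrel running right into the body and the red lamp at (491,164). The foot is the disc at (355,100).

Run:
```python
from h import *
import pickle
p=pickle.load(open('w3.pkl','rb'));A=cv2.imread('pics/w3.png')
g=A[55:150,360:420].min(2).astype(int);m=(g>115)&(A[55:150,360:420].max(2)-g<30)
n,l,st,c=cv2.connectedComponentsWithStats(m.astype('u1'));i=1+np.argmax(st[1:,4]);print(st[1:])
y,x=np.nonzero(l==i);y+=55;x+=360
B=cv2.boxPoints(cv2.minAreaRect(np.column_stack([x,y]).astype('f4')));print(B)
for z in(.28,.29,.30):
    C=np.array([plane(p,b,z)[:2] for b in B]);print(z,C.round(4).tolist(),[np.linalg.norm(C[k]-C[(k+1)%4]).round(4) for k in range(4)])
# foot by dark disc in wrist view
h=cv2.cvtColor(A,cv2.COLOR_BGR2GRAY)
for uv in[(326,101),(355,67),(355,134)]: print('foot edge',plane(p,uv,.005))
print('lamp scene/side tri + wrist',tri((p,(491,164)),(camera_params('scene'),(280+133/4,120+73/4)),(camera_params('side'),(190+146/4,165+29/4))))
print('lens tri',tri((p,B.mean(0)),(camera_params('scene'),(280+89/4,120+76/4)),(camera_params('side'),(190+201/4,165+116/4))))
s=camera('scene');d=camera('side')
for n_,im,(x0,y0) in(('scene',s,(290,110)),('side',d,(205,165))):
    sub=im[y0:y0+60,x0:x0+60].astype(int);
    mm=((sub.min(2)>(125 if 1 else 0))&(sub.max(2)-sub.min(2)<14)).astype('u1')
    k=cv2.connectedComponentsWithStats(mm);print(n_,[(r.tolist(),(c_+[x0,y0]).round(1).tolist()) for r,c_ in zip(k[2][1:],k[3][1:]) if r[4]>8])
```

```text
[[ 15  11  21  73 958]
 [ 12  81   1   2   2]]
[[374.3199  136.73285]
 [382.8686   64.67932]
 [397.15894  66.37479]
 [388.61023 138.42831]]
0.28 [[0.6548, 0.1624], [0.6668, 0.2202], [0.6785, 0.2171], [0.667, 0.1589]] [np.float64(0.0591), np.float64(0.0121), np.float64(0.0593), np.float64(0.0127)]
0.29 [[0.6514, 0.1642], [0.663, 0.22], [0.6743, 0.2169], [0.6632, 0.1608]] [np.float64(0.057), np.float64(0.0117), np.float64(0.0572), np.float64(0.0123)]
0.3 [[0.648, 0.166], [0.6592, 0.2198], [0.67, 0.2168], [0.6594, 0.1627]] [np.float64(0.0549), np.float64(0.0112), np.float64(0.0551), np.float64(0.0118)]
foot edge [0.67305078 0.18495101 0.005     ]
foot edge [0.72604421 0.2306428  0.005     ]
foot edge [0.71538893 0.12274383 0.005     ]
lamp scene/side tri + wrist (array([0.71335194, 0.14229256, 0.34413195]), [np.float64(0.5), np.float64(1.6), np.float64(1.4)])
lens tri (array([0.6600705 , 0.19092419, 0.29067125]), [np.float64(2.5), np.float64(2.8), np.float64(1.2)])
scene []
side []
```

Lens ≈ (0.658, 0.1915, 0.290) with yaw −0.205, and two independent measurements agree. That puts the view point at about (0.490, 0.227, 0.237), inside the stated height band. I'll move there, then tilt in place.

carry_out(
  commands=[
    [[0.34, -0.36, 0, 0, 0, 0.33], [0.34, -0.36, 0.35, 0, 0, 0], [0.34, -0.36, 0.6, 0, 0, 0], [0.34, -0.36, 0.6, 0, 0, 0], [0.34, -0.36, 0.6, 0, 0, 0], [0, 0, 0.6, 0, 0, 0], [0, 0, 0.6, 0, 0, 0], [0, 0, 0.6, 0, 0, 0], [0, 0, 0.6, 0, 0, 0], [0, 0, 0, -0.57, 0, 0], [0, 0, 0, -0.58, 0, 0], [0, 0, 0, -0.58, 0, 0], [0, 0, 0, -0.57, 0, 0], [0, 0, 0, -0.57, 0, 0], [0, 0, 0, 0, 0, 0], [0, 0, 0, 0, 0, 0], [0, 0, 0, 0, 0, 0], [0, 0, 0, 0, 0, 0]],
  ],
)

```text
clock: 9.48
position: [0.4928, 0.2289, 0.2374]
ee_rot: [0.767, 0.624, 0.094, 0.116]
ft_force: [-0.2, 1.2, -0.5]
grip_width: 0.296
grasp_force: 39.6
```

Run:
```python
from h import *
from scipy.spatial.transform import Rotation as R
o=get_obs();M=R.from_quat(o['ee_rot']).as_matrix();print(o['position'],o['joint_pos'].round(2),o['joint_velocities'].round(3))
L=np.array([.658,.1915,.290]);ps=-.205
G=R.from_euler('ZY',[ps,-.3]).as_matrix();V=L-.18*G[:,0]
T=np.column_stack([G[:,1],G[:,0],-G[:,2]])
print('view',V,'d tool/40',M.T@(V-o['position']-M@[-.001,0,-.0005])/.04,'turn/6deg',np.degrees(R.from_matrix(M.T@T).as_rotvec())/6)
s=camera('scene');d=camera('side')
r=lambda im,x,y:cv2.resize(im[y:y+100,x:x+100,::-1],None,fx=4,fy=4,interpolation=cv2.INTER_CUBIC)
P=[camera_params(n) for n in('scene','side')]
o0=[(240,100),(200,150)]
cr=[]
for im,p,(x,y) in zip((s,d),P,o0):
    c=r(im,x,y)
    for X,col in((V,(0,255,0)),(L,(255,0,255)),(V+G@[.0105,.033,0],(255,255,0)),(V+G@[.0105,-.033,0],(255,255,0))):
        u=(proj(p,X)-[x,y])*4;cv2.circle(c,tuple(int(v) for v in u),3,col,-1)
    cr.append(c)
cv2.imwrite('pics/f1.png',np.hstack(cr))
```

```text
[0.49278198 0.22890638 0.23741844] [-1.18 -0.04  0.51  1.9   0.28  1.1  -0.98] [ 0.     0.003 -0.003  0.     0.009 -0.    -0.011]
view [0.48964012 0.22650552 0.23680636] d tool/40 [-0.04983236 -0.06623254  0.00806562] turn/6deg [-0.00538885  0.00319168 -0.01104862]
```

View pics/f1.png

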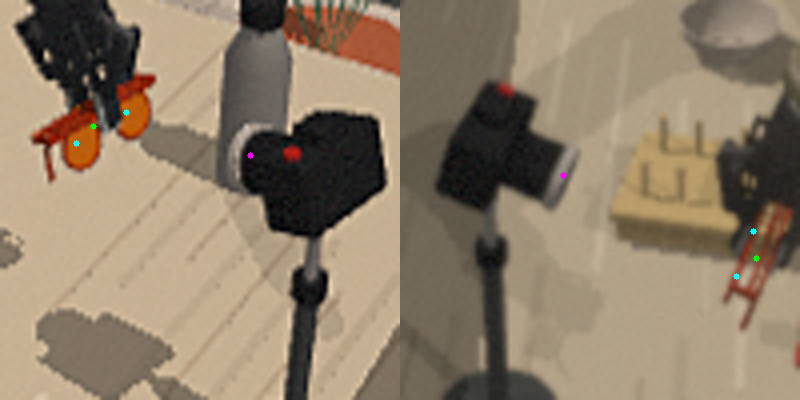

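Left panel: the lenses sit about 6–8 crop pixels right of and below their target dots, mostly the remaining 3 mm. Right panel: the attitude parallels the camera's front. I'll apply the small correction and check.

carry_out(
  commands=[
    [[-0.05, -0.07, 0, 0, 0, 0], [0, 0, 0, 0, 0, 0], [0, 0, 0, 0, 0, 0], [0, 0, 0, 0, 0, 0], [0, 0, 0, 0, 0, 0], [0, 0, 0, 0, 0, 0]],
  ],
)

```text
clock: 10.08
position: [0.4891, 0.2283, 0.2365]
ee_rot: [0.767, 0.624, 0.095, 0.116]
ft_force: [-1.0, -0.7, -0.7]
grip_width: 0.296
grasp_force: 39.6
```

Run:
```python
from h import *
from scipy.spatial.transform import Rotation as R
o=get_obs();M=R.from_quat(o['ee_rot']).as_matrix();print(o['position'],o['joint_velocities'].round(3),o['grasp_force'])
L=np.array([.658,.1915,.290])
G=R.from_euler('ZY',[-.205,-.3]).as_matrix();V=L-.18*G[:,0]
print('d tool/40',M.T@(V-o['position'])/.04)
s=np.mean([camera('scene') for _ in range(3)],0).astype('u1')[:,:,::-1].copy();p=camera_params('scene')
H=cv2.cvtColor(s,cv2.COLOR_BGR2HSV);m=(H[...,0]>=9)&(H[...,0]<18)&(H[...,1]>170)&(H[...,2]>120)
m[:100]=0;m[160:]=0;m[:,:245]=0;m[:,285:]=0
k=cv2.connectedComponentsWithStats(m.astype('u1'));print([(a.tolist(),c.round(1)) for a,c in zip(k[2][1:],k[3][1:]) if a[4]>8])
for sg in(1,-1): print(sg,proj(p,V+G@[.0105,.033*sg,0]))
print('1mm gx,gy,gz px',[(proj(p,V+.001*G[:,i])-proj(p,V)).round(2) for i in range(3)])
c=cv2.resize(s[100:180,240:340],None,fx=7.5,fy=7.5,interpolation=cv2.INTER_CUBIC)
for X in(L,L+G@[0,.03,0],L-G@[0,.03,0],L+G@[0,0,.03],L-G@[0,0,.03],V+G@[.0105,.033,0],V+G@[.0105,-.033,0]):
    u=(proj(p,X)-[240,100]+.5)*7.5;cv2.circle(c,tuple(int(v) for v in u),3,(255,0,255),-1)
cv2.imwrite('pics/f2.png',c)
```

```text
[0.48913147 0.22826796 0.23650864] [-0.     0.     0.001 -0.001 -0.001 -0.     0.   ] 39.586578011512756
d tool/40 [-0.04056124  0.02264128 -0.00078223]
[([269, 121, 7, 13, 64], array([272.1, 128. ])), ([255, 131, 9, 11, 73], array([259.2, 136. ]))]
1 [271.71507382 128.13133074]
-1 [259.16182087 135.99324882]
1mm gx,gy,gz px [array([0.2 , 0.04]), array([ 0.19, -0.12]), array([-0.06, -0.26])]
```

View pics/f2.png

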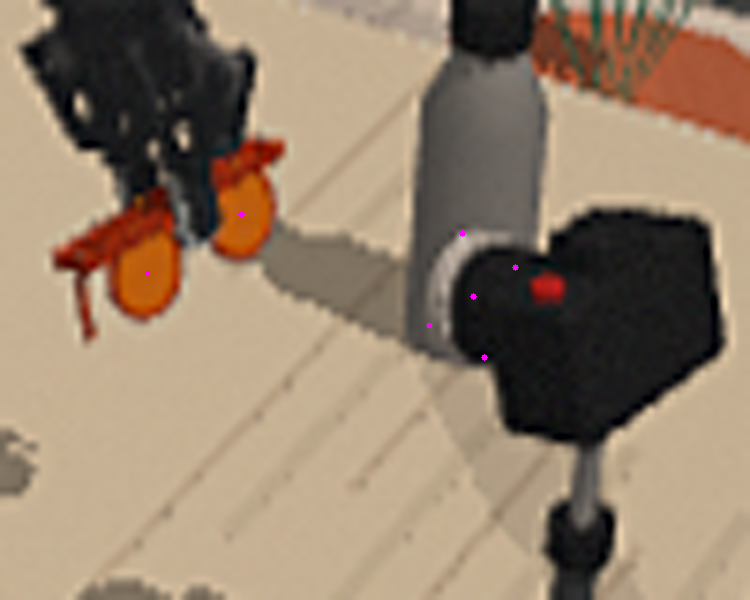

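The lens discs at (272.1,128.0) and (259.2,136.0) match their targets within about 2 mm. The predicted lens-rim points lie on the seen ring too. The arm is still and the grip steady, so I'm handing in.

```bash
python3 -c "
from workcell import *
print(hand_in())"
```

```text
the job is handed in; nothing more can be done
None
```

The job is handed in: the amber sunglasses are held still, right way up and facing the lens, about 2 mm from the target point by my measurements, and nothing else appeared to be touched or moved.

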